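# Take the reference cell out of the photometer

### The arm

A 6-joint arm with a two-finger parallel gripper is mounted at the origin on the work surface. World frame = base frame: x ahead of the robot, y to its left, z up, the work surface at z = 0. Lengths are in m, angles in rad, forces in N, time in s.
With the tool pointing down it reaches from about 0.3 to 0.775 m from the base axis. Payload 14.6 kg.
Tool frame: the origin (TCP) lies on the mounting face of the last link; the fingertips stand 199 mm ahead of it and the grasp point (between the pads) lies 180 mm ahead of it; z points along the fingers, y is the line along which they close (so a half turn about z gives the same grasp; the last joint's range is limited). The gripper opens to 94 mm and grips with 3 to 60 N. Pads are 16 mm wide; open, the fingers measure 119 mm over their backs; the gripper's body (75 mm by 177 mm) begins 78 mm behind the grasp point.
Start: joints at [-1.198, 0.3, 1.521, -0, 1.321, -0.067], TCP at [0.234, -0.498, 0.405] pointing down, gripper open.
Joint ranges: [-3.03, 3.03], [-0.79, 2.21], [0.23, 2.52], [-1.04, 4.18], [0, 3.07], [-2.55, 2.55]. Speed limits (rad/s): [2.22, 2.22, 2.57, 3.14, 3.14, 3.14].

### API

Orientations are given as [roll, pitch, yaw] about the fixed x, y, z axes, in that order (R = Rz(yaw) Ry(pitch) Rx(roll)).
In Python, from station import get_obs, camera, hand_in gives the robot as it stands.
- The arm moves only by the tool apply_moves, never from a script. Its argument "increments" is a list of rows, each an object of numbers: "tx", "ty", "tz": the shift along the tool's x, y, z as a fraction of full scale; "ax", "ay", "az": the turn, a rotation vector about the tool's x, y, z as a fraction of full scale. In form: [{"tx": .., "ty": .., "tz": .., "ax": .., "ay": .., "az": ..}, ...]. A call has 1 to 12 rows; each row shifts and turns the commanded pose from where the row before left it, along the tool's axes as they then stand; what a row does not reach is not made up. Full scale, the value 1, is 30 mm for a shift and 5 degrees for a turn. A row lasts 1/8 s, in which the tool goes at most 62.5 mm and 10.7 degrees, less where a joint would pass 70% of its speed; a pose out of reach is approached as far as the arm can. A call with a number of a shift or a turn outside -1 to 1 is refused whole. A call with a gripper value outside its range is refused whole. "jaw" is the closure, from 0 (fully open) to 1 (shut), set as the call begins (left out, the last holds). The fingers move at their own pace and stop on an object; "force" is the grip in N (left out, the last holds). Time passes only in rows, so rows that do not move let the fingers close. It gives the time, the measured TCP pose, the force, the opening and the grip force at its end, in the units of the state.
- get_obs(): the state, without advancing time (a new reading comes with each control period).
- camera(name): name is "side" or "top"; returns a dict with "pixels" (420x560x3 uint8, red, green, blue), "camera_matrix" (3x3 intrinsics, pixels), "dist" ([k1, k2, p1, p2, k3] as OpenCV has them; the pictures are not rectified), "R" (3x3) and "t" (3): a world point X has camera coordinates R X + t. Camera axes: x right, y down, z forward; pixel columns grow to the right and rows downward; lengths in m; the calibration is good to about 2 mm. A picture is of the moment at which its call begins. There is no depth.
- hand_in(): hands the job in; it is judged then, once.
The state is a dict: "time_s": time; "qpos": joint angles; "joint_vel": joint speeds; "tau": joint torques, N m; "ee_pos": TCP position; "eef_rot": TCP orientation; "force": force on the tool from outside, world axes, zero at the start; "moment": the same for the moment, N m; "grip_width": finger opening in m; "grip_force": force on a finger pad.
Only numpy, scipy, OpenCV 4.12 (cv2) and the standard library are available. Lean on these libraries where they do the work, as an engineer would, in place of code of your own. Each camera call takes 0.05 s, during which the arm holds its last target. There are 200 camera calls.

### The job

Slide the small thumb latch on the photometer's sloping front sideways so that its sprung cover pops open, then draw the reference cell out of its socket and stand it upright on the floor of the steel tray, setting it down gently rather than dropping it. Leave the cover open and do not disturb the tube rack, the bottle or the beaker.

Things in the scene. Friction and masses are not known exactly. Their poses are not given: they have to be found in the camera images.
- photometer: bench photometer, fixed, grey console 140 mm wide; origin under the socket's mouth, x and y level. Its flat deck slopes up at 30 deg towards its +x (roughly the robot's left). DECK FRAME, used below: u up the slope (0.866,0,0.5), y as here, n out of the deck (-0.5,0,0.866), zero at the socket's mouth, 75.5 mm above this origin. The deck runs u -95 to +46 mm.
- socket (a point): centre of the mouth of the cell's socket in the deck (deck frame zero), hidden under the hood at first. Axes level, as the photometer's. The socket is 21 mm (u) x 49 mm (y), 16 mm deep along n. Black lamp and detector blocks, 20 mm (u) x 14 mm (y) x 30 mm high, stand on the deck at y = -41 to -27 and 27 to 41 mm, so the cell cannot be taken by its ends.
- cover (a joint): white hood over socket and blocks: u -40 to 39, y -48 to 48, 47 mm high. rad, 0 shut, 2.6 wide open. Hinged across its upper edge at u = 44 mm on the deck. A weak spring (0.12 Nm shut, 0.04 Nm open) throws it wide open, folded back up the slope, about 1 s after the latch frees it, sweeping within 100 mm of the hinge; it then stays open. It cannot open while latched.
- latch (a joint): thumb latch in a track across the slope, below the hood. m: 0 locked (rest); slides to the photometer's +y (roughly towards the robot) up to 0.014; the cover is freed at about 0.009 to 0.010. Its return spring takes 1.9 N at 0, 3.6 N at full travel, and brings it back when let go (the cover stays open).
- latch_thumb (a point): middle of the top of the latch's black ridged thumb piece: 12 mm along u, 16 mm along y, top 16 mm above the deck, at u = -62 mm, y = the latch's travel. Axes are the deck frame's: x up the slope, y the way it opens, z out of the deck. The deck is flat for 25 mm on both its sides; the hood's front wall is 16 mm up the slope from it, with a 10 mm wide tongue between.
- cell: reference cell: plain aluminium block 18 mm (x) x 46 mm (y) x 50 mm (z, height), a round window in each narrow end, about 90 g. Origin at the middle of its underside. It starts in the socket square to the deck (its x up the slope), 34 mm out of the deck, loose by 1.5 mm each side, under the hood. Take it across its 18 mm thickness and draw it out along n.
- tray_in (a point): centre of the inner floor of a fixed open steel tray (outside 170 mm x by 130 mm y, 25 mm high, walls 4 mm, floor 4 mm above the bench), z up. It may be left or right of the photometer.
- rack: blue tube rack, 75 mm (x) x 170 mm (y), 105 mm high with tubes; bystander on the side opposite the tray. Origin under its middle.
- bottle: amber bottle, 52 mm across, 110 mm high; bystander. Origin under its middle.
- beaker: glass beaker, 68 mm across the rim, 85 mm high; bystander. Origin under its middle.
Mind the look-alikes: they are no part of the job. Of the things shaped like the photometer, the grey one is meant. Of the things shaped like the part that bears tray_in, the bare steel one is meant.

How it is judged:
By the outcome, as a careful person would: the job done as asked, in the order asked, and still so for the second after the job is handed in, with the robot touching nothing.
It also fails if it takes over 56 s, if anything falls off the work surface, if the arm or the gripper's body presses on something with over 40 N, if the wrist force passes 120 N, or if a joint passes its speed limit or range.

## Working session

There is one attempt and no reset: what is moved stays moved. The work goes in short steps, Python scripts to look and compute and a tool call to move; the robot and the scene stay as the last step left them, time stands still between calls to the robot, and variables do not carry over. Pictures are saved under pics/ and viewed, at most 10 in all, crops included, and the job is handed in when it is done.

Besides the shell and the picture viewer there is one more tool, called as a command line: name --argument value ..., lists and objects as JSON in quotes. apply_moves: Moves the arm, as the interface text tells. Its arguments: {"type":"object","properties":{"increments":{"type":"array"},"jaw":{"type":"number"},"force":{"type":"number"}},"required":["increments"]}

```bash
ls; mkdir -p pics; python3 - <<'E'
from station import *
import cv2,numpy as np
for n in("side","top"):
    c=camera(n); cv2.imwrite(f"pics/{n}0.png",c["pixels"][:,:,::-1]); np.savez(f"{n}0.npz",**{k:np.array(v) for k,v in c.items()})
    R=np.array(c["R"]);print(n,np.array(c["camera_matrix"]).round(1).tolist(),np.round(c["dist"],3),(-R.T@np.array(c["t"])).round(3),R.round(2).tolist())
print(get_obs())
E
```

```text
pics
side [[392.8, 0.0, 285.1], [0.0, 392.8, 207.1], [0.0, 0.0, 1.0]] [-0.105  0.     0.     0.     0.   ] [ 0.333 -1.056  0.639] [[0.98, -0.17, 0.0], [-0.08, -0.48, -0.87], [0.15, 0.86, -0.48]]
top [[385.2, 0.0, 281.9], [0.0, 385.2, 204.7], [0.0, 0.0, 1.0]] [-0.004  0.     0.     0.     0.   ] [ 0.459 -0.11   1.019] [[-0.02, -1.0, 0.0], [-1.0, 0.02, -0.05], [0.05, -0.0, -1.0]]
{'time_s': 0.1, 'qpos': array([-1.19759567e+00,  3.00409001e-01,  1.52152572e+00,  3.73820372e-07,
        1.32073247e+00, -6.65817262e-02]), 'joint_vel': array([ 0.00058883, -0.00160584, -0.00067318, -0.00072631,  0.00012685,
       -0.00117563]), 'tau': array([-1.17434652e-04, -5.32645869e+01, -3.53280973e+01,  7.09430175e-02,
        2.34927930e-02, -5.11359974e-05]), 'ee_pos': array([ 0.23415242, -0.49762954,  0.40414371]), 'eef_rot': array([-3.14052052e+00, -7.18528206e-05,  4.39782249e-01]), 'force': array([ 0.54515896,  0.60997046, -1.27487915]), 'moment': array([ 0.02106428, -0.02104055, -0.05091262]), 'grip_force': 0.0, 'grip_width': 0.09411955716069251}
```

View pics/side0.png

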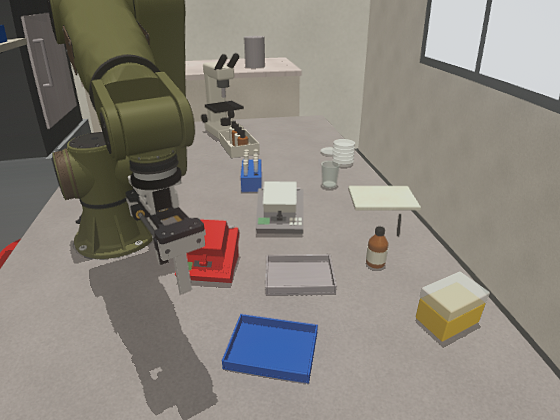

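View pics/top0.png

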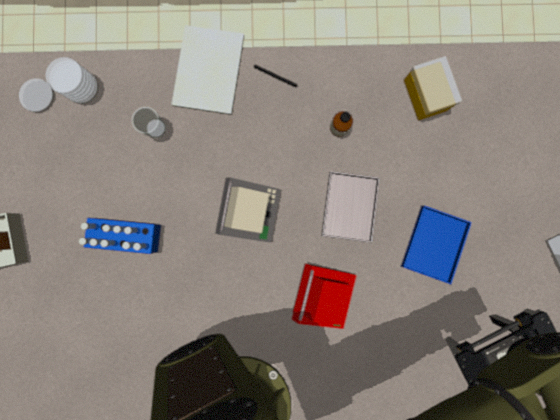

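The grey photometer is near top (248,210) and side (280,208), with the steel tray at top (350,207). The rack is to the left, and the red and blue things are decoys. I'll zoom in for accurate corners.

```bash
python3 - <<'E'
import cv2,numpy as np
s=np.load("side0.npz")["pixels"];t=np.load("top0.npz")["pixels"]
a=cv2.resize(s[175:245,245:325],None,fx=5,fy=5,interpolation=cv2.INTER_CUBIC)
b=cv2.resize(t[170:250,210:290],None,fx=5,fy=5,interpolation=cv2.INTER_CUBIC)
o=np.zeros((400,800,3),np.uint8);o[:350,:400]=a;o[:400,400:]=b
cv2.imwrite("pics/z0.png",o[:,:,::-1])
E
```

```text
(no output)
```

View pics/z0.png

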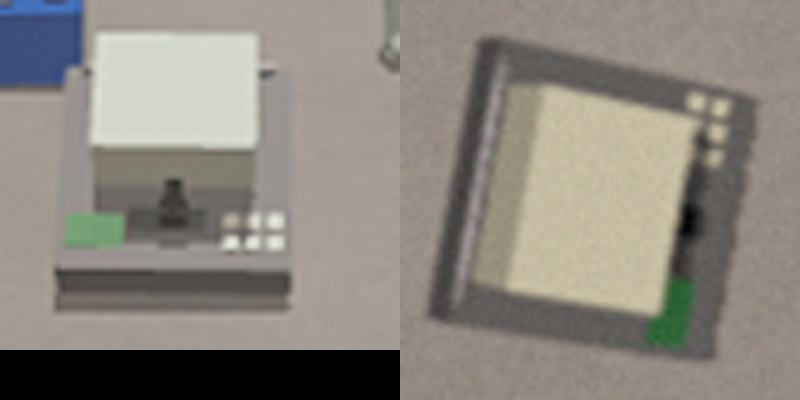

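Side crop corners: deck lower edge (256.4,228.6) and (303,228.6), hood top (263–296, 182–204.5). Top crop corners: deck (281.4,189.6), (272.8,241.6), (226.6,177.6), (216,233.6). Next I'll fit the poses.

```bash
cat > h.py <<'E'
import numpy as np,cv2
from scipy.optimize import least_squares
from scipy.spatial.transform import Rotation as Ro
cams={n:np.load(n+"0.npz") for n in("side","top")}
def proj(n,P):
    c=cams[n];return cv2.projectPoints(np.array(P,float).reshape(-1,3),cv2.Rodrigues(c["R"])[0],c["t"],c["camera_matrix"],c["dist"])[0][:,0]
def deck(u,y,n): return [.866*u-.5*n,y,75.5+.5*u+.866*n]
def place(p,P): return Ro.from_euler("z",p[2]).apply(np.array(P)/1000.)+[p[0],p[1],p[3] if len(p)>3 else 0]
def fit(obs,p0):
    f=lambda p:np.concatenate([(proj(n,place(p,[o[0] for o in L]))-[o[1] for o in L]).ravel() for n,L in obs.items()])
    r=least_squares(f,p0,loss="soft_l1",x_scale=.01);print(np.round(r.x,4));print(np.round(f(r.x).reshape(-1,2),1).tolist());return r.x
E
python3 - <<'E'
from h import *
D=deck
ph={"side":[(D(-95,70,0),(256.4,228.6)),(D(-95,-70,0),(303,228.6)),(D(-40,48,47),(263.4,204.6)),(D(-40,-48,47),(296,204.4)),(D(39,48,47),(264.4,182)),(D(39,-48,47),(296.2,182)),(D(-62,0,16),(245+174/5,175+185/5))],
"top":[(D(-95,-70,0),(281.4,189.6)),(D(-95,70,0),(272.8,241.6)),(D(46,-70,0),(226.6,177.6)),(D(46,70,0),(216,233.6)),(D(-40,-48,47),(270.6,193.6)),(D(-40,48,47),(262,233)),(D(39,-48,47),(238,187)),(D(39,48,47),(231.6,228)),(D(-62,0,16),(347.5-0*1 if 0 else 210+290/5,170+218/5))]}
fit(ph,[.46,0,1.5]);p=fit(ph,[.46,0,1.5,0])
T=lambda x,y:[x*85,y*65,25]
tr={"top":[(T(-1,-1),(0,0))]}
# tray: long axis roughly world x
tr={"top":[(T(1,1),(327,173)),(T(1,-1),(378,179)),(T(-1,-1),(372,241)),(T(-1,1),(322,235))],"side":[(T(-1,1),(267,256)),(T(1,1),(331,255)),(T(1,-1),(335,290)),(T(-1,-1),(265,291))]}
fit(tr,[.46,-.25,0])
E
```

```text
[ 0.5007 -0.0149  1.3808]
[[-0.9, -0.1], [0.4, 0.3], [-0.5, -0.5], [0.1, -0.1], [-0.4, -0.4], [-0.1, -0.2], [-0.3, 4.1], [-1.0, -1.1], [-1.6, 0.6], [3.6, -0.4], [3.9, 1.2], [-1.7, -0.5], [0.0, -0.4], [1.0, -0.3], [0.1, -0.1], [-0.5, -0.1]]
[ 5.0070e-01 -1.4900e-02  1.3809e+00 -1.0000e-04]
[[-0.9, -0.1], [0.4, 0.3], [-0.5, -0.5], [0.1, -0.1], [-0.4, -0.4], [-0.1, -0.2], [-0.3, 4.1], [-1.0, -1.1], [-1.6, 0.6], [3.6, -0.4], [3.9, 1.2], [-1.7, -0.5], [0.0, -0.4], [1.0, -0.3], [0.1, -0.1], [-0.5, -0.1]]
[ 0.504  -0.2911 -0.1568]
[[3.6, -2.4], [2.3, -1.6], [0.2, 1.5], [0.1, 0.7], [-0.9, -1.1], [-0.9, -0.8], [1.5, -3.7], [-0.2, -3.7]]
```

```bash
cat >> h.py <<'E'
PH=[.5007,-.0149,1.3808]
Rp=Ro.from_euler("z",PH[2]).as_matrix()
U=Rp@[.8660254,0,.5];Y=Rp@[0,1,0];N=Rp@[-.5,0,.8660254]
S=np.array([PH[0],PH[1],.0755])
dk=lambda u,y,n:S+(u*U+y*Y+n*N)/1000
def Rt(z,y): z=np.array(z);y=np.array(y);return np.column_stack([np.cross(y,z),y,z])
def pose():
    from station import get_obs
    o=get_obs();return np.array(o["ee_pos"]),Ro.from_euler("xyz",o["eef_rot"]).as_matrix(),o
def plan(grasp,R,back=.18):
    p,Rc,o=pose();tcp=np.array(grasp)-back*R[:,2]
    print("t",o["time_s"],"q",np.round(o["qpos"],2),"F",np.round(o["force"],1),"w",round(o["grip_width"],4),o["grip_force"])
    print("TCP target",tcp.round(4),"turn(full scales,tool)",(Ro.from_matrix(Rc.T@R).as_rotvec(degrees=True)/5).round(3))
    print("shift before turn",(Rc.T@(tcp-p)/.03).round(3),"after turn",(R.T@(tcp-p)/.03).round(3))
E
python3 - <<'E'
from h import *
R=Rt(-N,-Y)
print(U.round(3),Y.round(3),N.round(3),dk(-62,0,16).round(3),R.round(3).tolist())
plan(dk(-62,0,23+60),R)
E
```

```text
[0.164 0.85  0.5  ] [-0.982  0.189  0.   ] [-0.094 -0.491  0.866] [ 0.489 -0.075  0.058] [[0.164, 0.982, 0.094], [0.85, -0.189, 0.491], [0.5, -0.0, -0.866]]
t 0.1 q [-1.2   0.3   1.52  0.    1.32 -0.07] F [ 0.5  0.6 -1.3] w 0.0941 0.0
TCP target [ 0.4657 -0.1968  0.2723] turn(full scales,tool) [  2.81    5.54  -10.531]
shift before turn [11.254 -5.784  4.403] after turn [7.594 5.686 9.46 ]
```

apply_moves --increments '[{"tx": 0.94,"ty": -0.48},{"tx": 0.94,"ty": -0.48},{"tx": 0.94,"ty": -0.48},{"tx": 0.94,"ty": -0.48},{"tx": 0.94,"ty": -0.48},{"tx": 0.94,"ty": -0.48},{"tx": 0.94,"ty": -0.48},{"tx": 0.94,"ty": -0.48},{"tx": 0.94,"ty": -0.48},{"tx": 0.94,"ty": -0.48},{"tx": 0.94,"ty": -0.48},{"tx": 0.94,"ty": -0.48}]' --jaw 0.62 --force 8

```text
schema error: expected keys tx, ty, tz, ax, ay, az
```

apply_moves --increments '[{"ax": 0.234,"ay": 0.462,"az": -0.878},{"ax": 0.234,"ay": 0.462,"az": -0.878},{"ax": 0.234,"ay": 0.462,"az": -0.878},{"ax": 0.234,"ay": 0.462,"az": -0.878},{"ax": 0.234,"ay": 0.462,"az": -0.878},{"ax": 0.234,"ay": 0.462,"az": -0.878},{"ax": 0.234,"ay": 0.462,"az": -0.878},{"ax": 0.234,"ay": 0.462,"az": -0.878},{"ax": 0.234,"ay": 0.462,"az": -0.878},{"ax": 0.234,"ay": 0.462,"az": -0.878},{"ax": 0.234,"ay": 0.462,"az": -0.878},{"ax": 0.234,"ay": 0.462,"az": -0.878}]'

```text
schema error: expected keys tx, ty, tz, ax, ay, az
```

```bash
python3 - <<'E'
from h import *
plan(dk(-62,0,23+60),Rt(-N,-Y))
E
```

```text
t 0.1 q [-1.2   0.3   1.52  0.    1.32 -0.07] F [ 0.5  0.6 -1.3] w 0.0941 0.0
TCP target [ 0.4657 -0.1968  0.2723] turn(full scales,tool) [  2.81    5.54  -10.531]
shift before turn [11.254 -5.784  4.403] after turn [7.594 5.686 9.46 ]
```

All six keys are needed in every row.

apply_moves --increments '[{"tx": 0.94,"ty": -0.48,"tz": 0,"ax": 0,"ay": 0,"az": 0},{"tx": 0.94,"ty": -0.48,"tz": 0,"ax": 0,"ay": 0,"az": 0},{"tx": 0.94,"ty": -0.48,"tz": 0,"ax": 0,"ay": 0,"az": 0},{"tx": 0.94,"ty": -0.48,"tz": 0,"ax": 0,"ay": 0,"az": 0},{"tx": 0.94,"ty": -0.48,"tz": 0,"ax": 0,"ay": 0,"az": 0},{"tx": 0.94,"ty": -0.48,"tz": 0,"ax": 0,"ay": 0,"az": 0},{"tx": 0.94,"ty": -0.48,"tz": 0,"ax": 0,"ay": 0,"az": 0},{"tx": 0.94,"ty": -0.48,"tz": 0,"ax": 0,"ay": 0,"az": 0},{"tx": 0.94,"ty": -0.48,"tz": 0,"ax": 0,"ay": 0,"az": 0},{"tx": 0.94,"ty": -0.48,"tz": 0,"ax": 0,"ay": 0,"az": 0},{"tx": 0.94,"ty": -0.48,"tz": 0,"ax": 0,"ay": 0,"az": 0},{"tx": 0.94,"ty": -0.48,"tz": 0,"ax": 0,"ay": 0,"az": 0}]' --jaw 0.62 --force 8

```text
time_s: 1.6
ee_pos: [0.4673, -0.1963, 0.4044]
eef_rot: [-3.141, 0.0, 0.44]
force: [0.5, -0.5, 0.3]
grip_width: 0.0359
grip_force: 0.0
```

apply_moves --increments '[{"tx": 0,"ty": 0,"tz": 0,"ax": 0.234,"ay": 0.462,"az": -0.878},{"tx": 0,"ty": 0,"tz": 0,"ax": 0.234,"ay": 0.462,"az": -0.878},{"tx": 0,"ty": 0,"tz": 0,"ax": 0.234,"ay": 0.462,"az": -0.878},{"tx": 0,"ty": 0,"tz": 0,"ax": 0.234,"ay": 0.462,"az": -0.878},{"tx": 0,"ty": 0,"tz": 0,"ax": 0.234,"ay": 0.462,"az": -0.878},{"tx": 0,"ty": 0,"tz": 0,"ax": 0.234,"ay": 0.462,"az": -0.878},{"tx": 0,"ty": 0,"tz": 0,"ax": 0.234,"ay": 0.462,"az": -0.878},{"tx": 0,"ty": 0,"tz": 0,"ax": 0.234,"ay": 0.462,"az": -0.878},{"tx": 0,"ty": 0,"tz": 0,"ax": 0.234,"ay": 0.462,"az": -0.878},{"tx": 0,"ty": 0,"tz": 0,"ax": 0.234,"ay": 0.462,"az": -0.878},{"tx": 0,"ty": 0,"tz": 0,"ax": 0.234,"ay": 0.462,"az": -0.878},{"tx": 0,"ty": 0,"tz": 0,"ax": 0.234,"ay": 0.462,"az": -0.878}]'

```text
time_s: 3.1
ee_pos: [0.4668, -0.1972, 0.4044]
eef_rot: [3.14, -0.524, 1.384]
force: [-0.1, -0.9, -0.7]
grip_width: 0.0358
grip_force: 0.0
```

```bash
python3 - <<'E'
from h import *
plan(dk(-62,0,23+60),Rt(-N,-Y))
E
```

```text
t 3.1 q [-0.54  0.23  1.63  0.49  1.49 -0.45] F [-0.1 -0.9 -0.7] w 0.0358 0.0
TCP target [ 0.4657 -0.1968  0.2723] turn(full scales,tool) [-0.004 -0.009  0.035]
shift before turn [-2.197 -0.042  3.816] after turn [-2.194 -0.037  3.818]
```

apply_moves --increments '[{"tx": -0.366,"ty": 0,"tz": 0.636,"ax": 0,"ay": 0,"az": 0.03},{"tx": -0.366,"ty": -0.04,"tz": 0.636,"ax": 0,"ay": 0,"az": 0},{"tx": -0.366,"ty": 0,"tz": 0.636,"ax": 0,"ay": 0,"az": 0},{"tx": -0.366,"ty": 0,"tz": 0.636,"ax": 0,"ay": 0,"az": 0},{"tx": -0.366,"ty": 0,"tz": 0.636,"ax": 0,"ay": 0,"az": 0},{"tx": -0.366,"ty": 0,"tz": 0.636,"ax": 0,"ay": 0,"az": 0},{"tx": 0,"ty": 0,"tz": 0,"ax": 0,"ay": 0,"az": 0}]'

```text
time_s: 3.98
ee_pos: [0.4654, -0.1968, 0.2713]
eef_rot: [-3.138, -0.524, 1.377]
force: [0.2, 0.2, 0.3]
grip_width: 0.0358
grip_force: 0.0
```

```bash
python3 - <<'E'
from h import *
from station import camera
plan(dk(-62,0,23),Rt(-N,-Y))
o=np.zeros((480,800,3),np.uint8)
s=camera("side")["pixels"];t=camera("top")["pixels"]
o[:,:400]=cv2.resize(s[145:241,240:320],(400,480),interpolation=cv2.INTER_CUBIC)
o[:400,400:]=cv2.resize(t[170:250,225:305],(400,400),interpolation=cv2.INTER_CUBIC)
cv2.imwrite("pics/z1.png",o[:,:,::-1])
E
```

```text
t 3.975 q [-0.54  0.39  1.76  0.52  1.23 -0.58] F [0.2 0.2 0.3] w 0.0358 0.0
TCP target [ 0.4714 -0.1673  0.2203] turn(full scales,tool) [-0.022 -0.003 -0.038]
shift before turn [0.018 0.015 1.973] after turn [0.018 0.011 1.974]
```

View pics/z1.png

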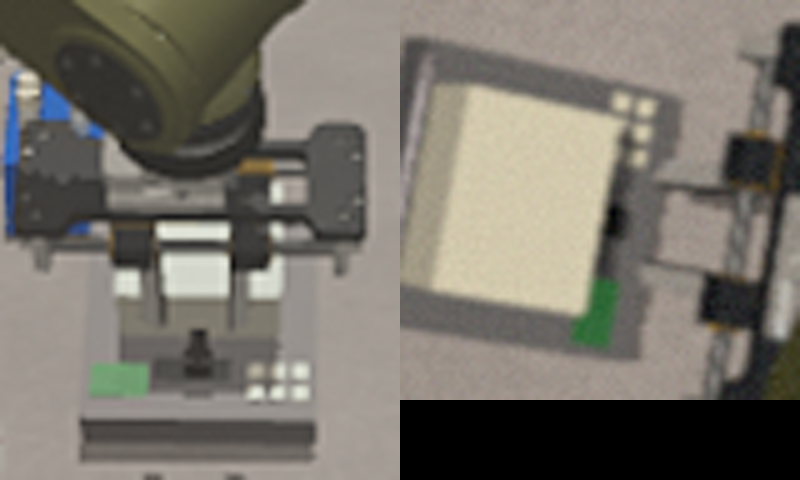

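The fingers are at x≈155 and 240 in the side crop, centred on the thumb at x≈198. I'll descend and grip it.

apply_moves --increments '[{"tx": 0,"ty": 0,"tz": 0.5,"ax": 0,"ay": 0,"az": -0.03},{"tx": 0,"ty": 0,"tz": 0.5,"ax": 0,"ay": 0,"az": 0},{"tx": 0,"ty": 0,"tz": 0.4,"ax": 0,"ay": 0,"az": 0},{"tx": 0,"ty": 0,"tz": 0.3,"ax": 0,"ay": 0,"az": 0},{"tx": 0,"ty": 0,"tz": 0.2,"ax": 0,"ay": 0,"az": 0},{"tx": 0,"ty": 0,"tz": 0.05,"ax": 0,"ay": 0,"az": 0},{"tx": 0,"ty": 0,"tz": 0,"ax": 0,"ay": 0,"az": 0}]'

```text
time_s: 4.95
ee_pos: [0.4712, -0.1683, 0.222]
eef_rot: [3.14, -0.523, 1.382]
force: [0.8, -0.7, 0.7]
grip_width: 0.0354
grip_force: 0.0
```

apply_moves --increments '[{"tx": 0,"ty": 0,"tz": 0,"ax": 0,"ay": 0,"az": 0},{"tx": 0,"ty": 0,"tz": 0,"ax": 0,"ay": 0,"az": 0},{"tx": 0,"ty": 0,"tz": 0,"ax": 0,"ay": 0,"az": 0},{"tx": 0,"ty": 0,"tz": 0,"ax": 0,"ay": 0,"az": 0},{"tx": 0,"ty": 0,"tz": 0,"ax": 0,"ay": 0,"az": 0}]' --jaw 1 --force 8

```text
time_s: 5.58
ee_pos: [0.4707, -0.1682, 0.2218]
eef_rot: [-3.141, -0.523, 1.382]
force: [-7.6, -1.0, 4.1]
grip_width: 0.0161
grip_force: 8.0
```

```bash
python3 - <<'E'
from h import *
plan(dk(-62,0,23),Rt(-N,-Y))
E
```

```text
t 5.575 q [-0.49  0.46  1.81  0.56  1.11 -0.61] F [-7.6 -1.   4.1] w 0.0161 8.006747514009476
TCP target [ 0.4714 -0.1673  0.2203] turn(full scales,tool) [-0.015  0.004  0.007]
shift before turn [0.004 0.017 0.06 ] after turn [0.004 0.017 0.06 ]
```

apply_moves --increments '[{"tx": 0,"ty": -0.12,"tz": 0,"ax": 0,"ay": 0,"az": 0},{"tx": 0,"ty": -0.12,"tz": 0,"ax": 0,"ay": 0,"az": 0},{"tx": 0,"ty": -0.1,"tz": 0,"ax": 0,"ay": 0,"az": 0},{"tx": 0,"ty": -0.1,"tz": 0,"ax": 0,"ay": 0,"az": 0},{"tx": 0,"ty": 0,"tz": 0,"ax": 0,"ay": 0,"az": 0},{"tx": 0,"ty": 0,"tz": 0,"ax": 0,"ay": 0,"az": 0},{"tx": 0,"ty": 0,"tz": 0,"ax": 0,"ay": 0,"az": 0},{"tx": 0,"ty": 0,"tz": 0,"ax": 0,"ay": 0,"az": 0},{"tx": 0,"ty": 0,"tz": 0,"ax": 0,"ay": 0,"az": 0},{"tx": 0,"ty": 0,"tz": 0,"ax": 0,"ay": 0,"az": 0}]'

```text
time_s: 6.82
ee_pos: [0.4582, -0.1657, 0.2219]
eef_rot: [3.14, -0.523, 1.382]
force: [4.5, 2.7, -2.3]
grip_width: 0.0158
grip_force: 8.0
```

```bash
python3 - <<'E'
from h import *
from station import camera
plan(dk(-62,0,23),Rt(-N,-Y))
o=np.zeros((480,800,3),np.uint8)
s=camera("side")["pixels"];t=camera("top")["pixels"]
o[:,:400]=cv2.resize(s[145:241,240:320],(400,480),interpolation=cv2.INTER_CUBIC)
o[:400,400:]=cv2.resize(t[170:250,205:285],(400,400),interpolation=cv2.INTER_CUBIC)
cv2.imwrite("pics/z2.png",o[:,:,::-1])
E
```

```text
t 6.825 q [-0.49  0.44  1.84  0.56  1.1  -0.62] F [ 4.5  2.7 -2.3] w 0.0158 7.998127788305283
TCP target [ 0.4714 -0.1673  0.2203] turn(full scales,tool) [0.008 0.007 0.01 ]
shift before turn [-0.001  0.441  0.061] after turn [-0.     0.441  0.061]
```

View pics/z2.png

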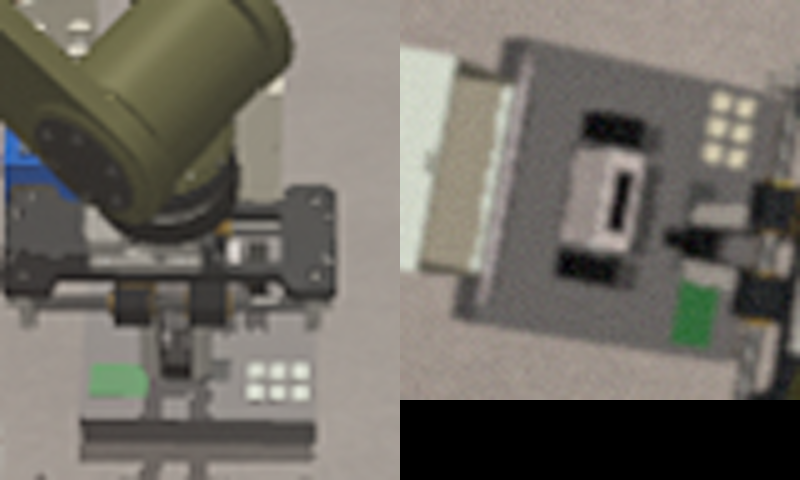

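The hood is folded back. In the top crop the cell stands between the black blocks, top face at about x 605–640, y 150–250. I'll ease the latch back, release it, back off along n and turn 90°.

apply_moves --increments '[{"tx": 0,"ty": 0.2,"tz": 0,"ax": 0,"ay": 0,"az": 0},{"tx": 0,"ty": 0.2,"tz": 0,"ax": 0,"ay": 0,"az": 0},{"tx": 0,"ty": 0,"tz": 0,"ax": 0,"ay": 0,"az": 0}]'

```text
time_s: 7.3
ee_pos: [0.4703, -0.1681, 0.2219]
eef_rot: [3.141, -0.523, 1.382]
force: [1.0, 1.7, 1.4]
grip_width: 0.0162
grip_force: 8.0
```

apply_moves --increments '[{"tx": 0,"ty": 0,"tz": 0,"ax": 0,"ay": 0,"az": 0},{"tx": 0,"ty": 0,"tz": 0,"ax": 0,"ay": 0,"az": 0},{"tx": 0,"ty": 0,"tz": 0,"ax": 0,"ay": 0,"az": 0},{"tx": 0,"ty": 0,"tz": -0.4,"ax": 0,"ay": 0,"az": 0},{"tx": 0,"ty": 0,"tz": -0.8,"ax": 0,"ay": 0,"az": 0},{"tx": 0,"ty": 0,"tz": -0.8,"ax": 0,"ay": 0,"az": 0},{"tx": 0,"ty": 0,"tz": -0.8,"ax": 0,"ay": 0,"az": 0},{"tx": 0,"ty": 0,"tz": -0.8,"ax": 0,"ay": 0,"az": 0}]' --jaw 0.58

```text
time_s: 8.3
ee_pos: [0.4594, -0.2216, 0.3169]
eef_rot: [3.14, -0.522, 1.382]
force: [-0.4, 0.4, -0.1]
grip_width: 0.039
grip_force: 0.0
```

apply_moves --increments '[{"tx": 0,"ty": 0,"tz": 0,"ax": 0,"ay": 0,"az": 1},{"tx": 0,"ty": 0,"tz": 0,"ax": 0,"ay": 0,"az": 1},{"tx": 0,"ty": 0,"tz": 0,"ax": 0,"ay": 0,"az": 1},{"tx": 0,"ty": 0,"tz": 0,"ax": 0,"ay": 0,"az": 1},{"tx": 0,"ty": 0,"tz": 0,"ax": 0,"ay": 0,"az": 1},{"tx": 0,"ty": 0,"tz": 0,"ax": 0,"ay": 0,"az": 1},{"tx": 0,"ty": 0,"tz": 0,"ax": 0,"ay": 0,"az": 1},{"tx": 0,"ty": 0,"tz": 0,"ax": 0,"ay": 0,"az": 1},{"tx": 0,"ty": 0,"tz": 0,"ax": 0,"ay": 0,"az": 1}]'

```text
time_s: 9.43
ee_pos: [0.4596, -0.2213, 0.3162]
eef_rot: [-2.755, -0.361, 0.522]
force: [-0.4, -0.7, -0.8]
grip_width: 0.0396
grip_force: 0.0
```

apply_moves --increments '[{"tx": 0,"ty": 0,"tz": 0,"ax": 0,"ay": 0,"az": 1},{"tx": 0,"ty": 0,"tz": 0,"ax": 0,"ay": 0,"az": 1},{"tx": 0,"ty": 0,"tz": 0,"ax": 0,"ay": 0,"az": 1},{"tx": 0,"ty": 0,"tz": 0,"ax": 0,"ay": 0,"az": 1},{"tx": 0,"ty": 0,"tz": 0,"ax": 0,"ay": 0,"az": 1},{"tx": 0,"ty": 0,"tz": 0,"ax": 0,"ay": 0,"az": 1},{"tx": 0,"ty": 0,"tz": 0,"ax": 0,"ay": 0,"az": 1},{"tx": 0,"ty": 0,"tz": 0,"ax": 0,"ay": 0,"az": 1},{"tx": 0,"ty": 0,"tz": 0,"ax": 0,"ay": 0,"az": 1},{"tx": 0,"ty": 0,"tz": 0,"ax": 0,"ay": 0,"az": 0}]'

```text
time_s: 10.68
ee_pos: [0.4596, -0.2212, 0.3161]
eef_rot: [-2.619, -0.002, -0.189]
force: [-0.7, -0.1, 0.3]
grip_width: 0.0393
grip_force: 0.0
```

```bash
python3 - <<'E'
from h import *
from station import camera
plan(dk(0,0,23+60),Rt(-N,-U))
t=camera("top")["pixels"]
o=cv2.resize(t[180:240,215:295],(800,600),interpolation=cv2.INTER_CUBIC)
q=((proj("top",[dk(u,y,34) for u,y in((-9,-23),(-9,23),(9,23),(9,-23))])-[215,180])*10+5).astype(int)
print(q.tolist())
for a in q: cv2.circle(o,tuple(int(v) for v in a),4,(255,0,0),-1)
cv2.imwrite("pics/z3.png",o[:,:,::-1])
E
```

```text
t 10.675 q [-0.59  0.34  1.71  0.49  1.34  1.  ] F [-0.7 -0.1  0.3] w 0.0393 0.0
TCP target [ 0.4759 -0.144   0.3033] turn(full scales,tool) [ 0.013 -0.014  0.016]
shift before turn [ 0.048 -2.065  1.682] after turn [ 0.047 -2.063  1.684]
[[387, 214], [354, 404], [286, 392], [319, 200]]
```

View pics/z3.png

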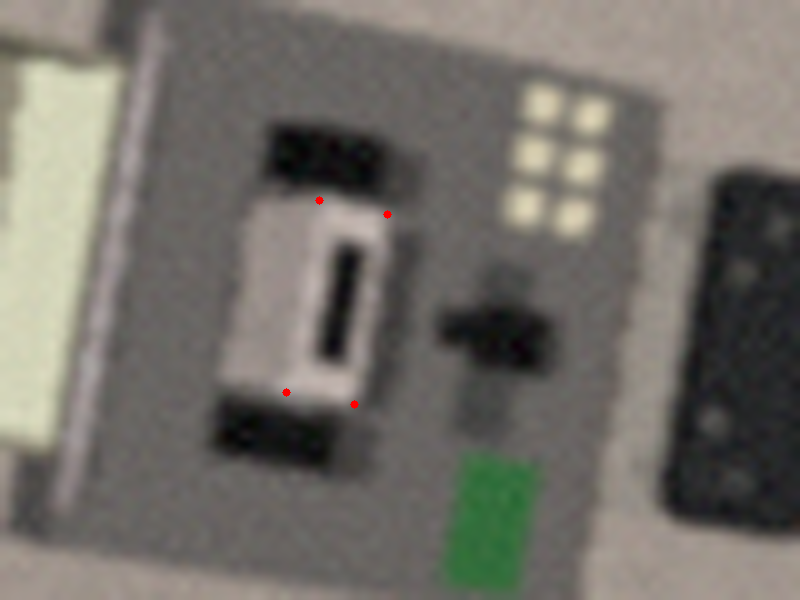

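The projected top-face corners match the cell to within about 1 px. I'll move above it, then descend.

apply_moves --increments '[{"tx": 0.05,"ty": -0.51,"tz": 0.42,"ax": 0,"ay": 0,"az": 0},{"tx": 0,"ty": -0.51,"tz": 0.42,"ax": 0,"ay": 0,"az": 0},{"tx": 0,"ty": -0.51,"tz": 0.42,"ax": 0,"ay": 0,"az": 0},{"tx": 0,"ty": -0.51,"tz": 0.42,"ax": 0,"ay": 0,"az": 0},{"tx": 0,"ty": 0,"tz": 0,"ax": 0,"ay": 0,"az": 0},{"tx": 0,"ty": 0,"tz": 0.5,"ax": 0,"ay": 0,"az": 0},{"tx": 0,"ty": 0,"tz": 0.5,"ax": 0,"ay": 0,"az": 0},{"tx": 0,"ty": 0,"tz": 0.4,"ax": 0,"ay": 0,"az": 0},{"tx": 0,"ty": 0,"tz": 0.3,"ax": 0,"ay": 0,"az": 0},{"tx": 0,"ty": 0,"tz": 0.2,"ax": 0,"ay": 0,"az": 0},{"tx": 0,"ty": 0,"tz": 0.05,"ax": 0,"ay": 0,"az": 0},{"tx": 0,"ty": 0,"tz": 0,"ax": 0,"ay": 0,"az": 0}]'

```text
time_s: 12.22
ee_pos: [0.4816, -0.1158, 0.2518]
eef_rot: [-2.619, -0.001, -0.19]
force: [-1.2, -0.2, -0.0]
grip_width: 0.0395
grip_force: 0.0
```

```bash
python3 - <<'E'
from h import *
plan(dk(-1,0,23),Rt(-N,-U))
E
```

```text
t 12.225 q [-0.38  0.39  1.82  0.58  1.11  1.07] F [-1.2 -0.2 -0. ] w 0.0395 0.0
TCP target [ 0.4814 -0.1154  0.2508] turn(full scales,tool) [ 0.009 -0.011  0.011]
shift before turn [-0.009  0.006  0.036] after turn [-0.009  0.006  0.036]
```

Gripping the cell.

apply_moves --increments '[{"tx": 0,"ty": 0,"tz": 0,"ax": 0,"ay": 0,"az": 0},{"tx": 0,"ty": 0,"tz": 0,"ax": 0,"ay": 0,"az": 0},{"tx": 0,"ty": 0,"tz": 0,"ax": 0,"ay": 0,"az": 0},{"tx": 0,"ty": 0,"tz": 0,"ax": 0,"ay": 0,"az": 0},{"tx": 0,"ty": 0,"tz": 0,"ax": 0,"ay": 0,"az": 0},{"tx": 0,"ty": 0,"tz": 0,"ax": 0,"ay": 0,"az": 0}]' --jaw 1 --force 15

```text
time_s: 12.98
ee_pos: [0.4816, -0.1154, 0.252]
eef_rot: [-2.617, -0.001, -0.19]
force: [0.4, 5.7, 3.7]
grip_width: 0.018
grip_force: 14.9
```

apply_moves --increments '[{"tx": 0,"ty": -0.03,"tz": 0,"ax": 0,"ay": 0,"az": 0},{"tx": 0,"ty": 0,"tz": -0.15,"ax": 0,"ay": 0,"az": 0},{"tx": 0,"ty": 0,"tz": -0.2,"ax": 0,"ay": 0,"az": 0},{"tx": 0,"ty": 0,"tz": -0.3,"ax": 0,"ay": 0,"az": 0},{"tx": 0,"ty": 0,"tz": -0.5,"ax": 0,"ay": 0,"az": 0},{"tx": 0,"ty": 0,"tz": -0.7,"ax": 0,"ay": 0,"az": 0},{"tx": 0,"ty": 0,"tz": -0.7,"ax": 0,"ay": 0,"az": 0},{"tx": 0,"ty": 0,"tz": -0.7,"ax": 0,"ay": 0,"az": 0},{"tx": 0,"ty": 0,"tz": 0,"ax": 0,"ay": 0,"az": 0}]'

```text
time_s: 14.1
ee_pos: [0.4723, -0.1636, 0.3382]
eef_rot: [-2.62, -0.004, -0.191]
force: [0.0, 0.3, -1.9]
grip_width: 0.0181
grip_force: 15.0
```

```bash
python3 - <<'E'
from h import *
# tool down, tool y = -U levelled; cell 38 mm below grasp; floor 4 mm; hover 60
yl=-Rp@[1,0,0]
plan([.504,-.291,.004+.039+.06],Rt([0,0,-1],yl))
E
```

```text
t 14.1 q [-0.48  0.28  1.73  0.52  1.32  1.1 ] F [ 0.   0.3 -1.9] w 0.0181 14.983318448066711
TCP target [ 0.504 -0.291  0.283] turn(full scales,tool) [-5.978e+00 -4.600e-02  2.000e-03]
shift before turn [ 1.836  4.36  -0.376] after turn [1.84  3.969 1.839]
```

apply_moves --increments '[{"tx": 0,"ty": 0,"tz": 0,"ax": -0.75,"ay": 0,"az": 0},{"tx": 0,"ty": 0,"tz": 0,"ax": -0.75,"ay": 0,"az": 0},{"tx": 0,"ty": 0,"tz": 0,"ax": -0.75,"ay": 0,"az": 0},{"tx": 0,"ty": 0,"tz": 0,"ax": -0.75,"ay": 0,"az": 0},{"tx": 0,"ty": 0,"tz": 0,"ax": -0.75,"ay": 0,"az": 0},{"tx": 0,"ty": 0,"tz": 0,"ax": -0.75,"ay": 0,"az": 0},{"tx": 0,"ty": 0,"tz": 0,"ax": -0.75,"ay": 0,"az": 0},{"tx": 0,"ty": 0,"tz": 0,"ax": -0.73,"ay": -0.05,"az": 0},{"tx": 0,"ty": 0,"tz": 0,"ax": 0,"ay": 0,"az": 0}]'

```text
time_s: 15.22
ee_pos: [0.4724, -0.1625, 0.3361]
eef_rot: [-3.14, 0.004, -0.189]
force: [0.3, 0.5, 0.9]
grip_width: 0.0182
grip_force: 15.0
```

apply_moves --increments '[{"tx": 0.23,"ty": 0.495,"tz": 0,"ax": 0,"ay": 0,"az": 0},{"tx": 0.23,"ty": 0.495,"tz": 0,"ax": 0,"ay": 0,"az": 0},{"tx": 0.23,"ty": 0.495,"tz": 0,"ax": 0,"ay": 0,"az": 0},{"tx": 0.23,"ty": 0.495,"tz": 0,"ax": 0,"ay": 0,"az": 0},{"tx": 0.23,"ty": 0.495,"tz": 0,"ax": 0,"ay": 0,"az": 0},{"tx": 0.23,"ty": 0.495,"tz": 0.4,"ax": 0,"ay": 0,"az": 0},{"tx": 0.23,"ty": 0.495,"tz": 0.4,"ax": 0,"ay": 0,"az": 0},{"tx": 0.23,"ty": 0.495,"tz": 0.4,"ax": 0,"ay": 0,"az": 0},{"tx": 0,"ty": 0,"tz": 0.4,"ax": 0,"ay": 0,"az": 0},{"tx": 0,"ty": 0,"tz": 0.2,"ax": 0,"ay": 0,"az": 0},{"tx": 0,"ty": 0,"tz": 0,"ax": 0,"ay": 0,"az": 0}]'

```text
time_s: 16.6
ee_pos: [0.5041, -0.2893, 0.2819]
eef_rot: [-3.14, 0.004, -0.189]
force: [0.8, 0.1, -1.1]
grip_width: 0.0174
grip_force: 15.0
```

```bash
python3 - <<'E'
from h import *
from station import camera
yl=-Rp@[1,0,0]
plan([.504,-.291,.004+.040],Rt([0,0,-1],yl))
o=np.zeros((480,800,3),np.uint8)
s=camera("side")["pixels"];t=camera("top")["pixels"]
o[:480,:400]=cv2.resize(s[195:315,250:350],(400,480),interpolation=cv2.INTER_CUBIC)
o[:400,400:]=cv2.resize(t[160:260,300:400],(400,400),interpolation=cv2.INTER_CUBIC)
cv2.imwrite("pics/z4.png",o[:,:,::-1])
E
```

```text
t 16.6 q [-0.58  0.49  1.55 -0.    1.1   1.18] F [ 0.8  0.1 -1.1] w 0.0174 14.98312845826149
TCP target [ 0.504 -0.291  0.224] turn(full scales,tool) [-0.016  0.046  0.012]
shift before turn [0.016 0.059 1.931] after turn [0.008 0.056 1.932]
```

View pics/z4.png

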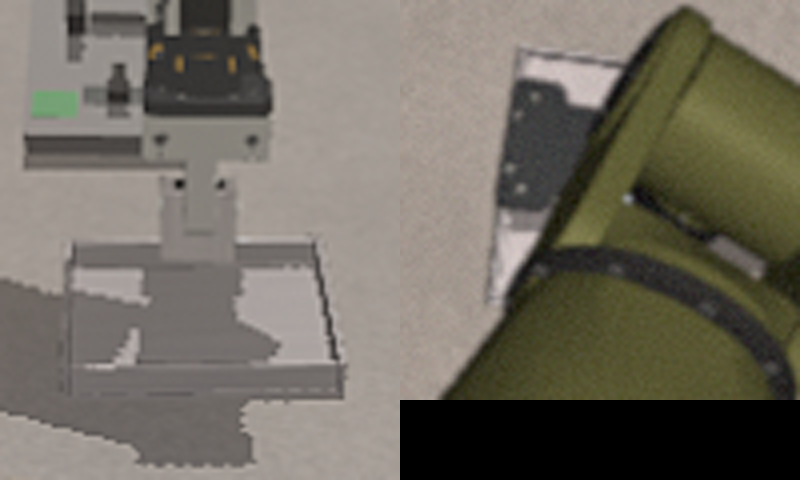

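The cell hangs over the tray, its bottom edge at crop row ~260, and will land mid-floor. I'll lower it and slow down near contact.

apply_moves --increments '[{"tx": 0,"ty": 0.05,"tz": 0.4,"ax": 0,"ay": 0.045,"az": 0},{"tx": 0,"ty": 0,"tz": 0.4,"ax": 0,"ay": 0,"az": 0},{"tx": 0,"ty": 0,"tz": 0.4,"ax": 0,"ay": 0,"az": 0},{"tx": 0,"ty": 0,"tz": 0.3,"ax": 0,"ay": 0,"az": 0},{"tx": 0,"ty": 0,"tz": 0.2,"ax": 0,"ay": 0,"az": 0},{"tx": 0,"ty": 0,"tz": 0.1,"ax": 0,"ay": 0,"az": 0},{"tx": 0,"ty": 0,"tz": 0.03,"ax": 0,"ay": 0,"az": 0},{"tx": 0,"ty": 0,"tz": 0,"ax": 0,"ay": 0,"az": 0},{"tx": 0,"ty": 0,"tz": 0,"ax": 0,"ay": 0,"az": 0}]'

```text
time_s: 17.82
ee_pos: [0.5038, -0.2912, 0.2276]
eef_rot: [-3.141, -0.001, -0.189]
force: [-0.3, 0.5, -1.0]
grip_width: 0.0178
grip_force: 15.0
```

apply_moves --increments '[{"tx": 0,"ty": 0,"tz": 0.03,"ax": 0,"ay": 0,"az": 0},{"tx": 0,"ty": 0,"tz": 0,"ax": 0,"ay": 0,"az": 0}]'

```text
time_s: 18.08
ee_pos: [0.5038, -0.2912, 0.2265]
eef_rot: [-3.141, -0.001, -0.189]
force: [1.0, 1.0, -0.6]
grip_width: 0.0178
grip_force: 15.0
```

apply_moves --increments '[{"tx": 0,"ty": 0,"tz": 0.03,"ax": 0,"ay": 0,"az": 0},{"tx": 0,"ty": 0,"tz": 0,"ax": 0,"ay": 0,"az": 0}]'

```text
time_s: 18.32
ee_pos: [0.5038, -0.2912, 0.2255]
eef_rot: [-3.141, -0.0, -0.189]
force: [-0.2, -0.7, -0.9]
grip_width: 0.0181
grip_force: 15.0
```

apply_moves --increments '[{"tx": 0,"ty": 0,"tz": 0.03,"ax": 0,"ay": 0,"az": 0},{"tx": 0,"ty": 0,"tz": 0,"ax": 0,"ay": 0,"az": 0}]'

```text
time_s: 18.58
ee_pos: [0.5038, -0.2912, 0.2248]
eef_rot: [-3.141, -0.001, -0.189]
force: [-0.4, 0.7, 1.1]
grip_width: 0.0177
grip_force: 15.0
```

apply_moves --increments '[{"tx": 0,"ty": 0,"tz": 0.025,"ax": 0,"ay": 0,"az": 0},{"tx": 0,"ty": 0,"tz": 0,"ax": 0,"ay": 0,"az": 0},{"tx": 0,"ty": 0,"tz": 0,"ax": 0,"ay": 0,"az": 0}]'

```text
time_s: 18.95
ee_pos: [0.5039, -0.2912, 0.2247]
eef_rot: [-3.141, -0.001, -0.189]
force: [-2.7, 1.9, 8.7]
grip_width: 0.0175
grip_force: 15.0
```

Contact: 8.7 N upward. I'll release and retreat straight up.

apply_moves --increments '[{"tx": 0,"ty": 0,"tz": 0,"ax": 0,"ay": 0,"az": 0},{"tx": 0,"ty": 0,"tz": 0,"ax": 0,"ay": 0,"az": 0},{"tx": 0,"ty": 0,"tz": 0,"ax": 0,"ay": 0,"az": 0},{"tx": 0,"ty": 0,"tz": -0.2,"ax": 0,"ay": 0,"az": 0},{"tx": 0,"ty": 0,"tz": -0.5,"ax": 0,"ay": 0,"az": 0},{"tx": 0,"ty": 0,"tz": -0.8,"ax": 0,"ay": 0,"az": 0},{"tx": 0,"ty": 0,"tz": -0.8,"ax": 0,"ay": 0,"az": 0},{"tx": 0,"ty": 0,"tz": -0.8,"ax": 0,"ay": 0,"az": 0},{"tx": 0,"ty": 0,"tz": -0.8,"ax": 0,"ay": 0,"az": 0},{"tx": 0,"ty": 0,"tz": 0,"ax": 0,"ay": 0,"az": 0}]' --jaw 0.58

```text
time_s: 20.2
ee_pos: [0.5037, -0.2913, 0.3435]
eef_rot: [3.141, -0.004, -0.189]
force: [0.3, 0.1, -0.6]
grip_width: 0.0398
grip_force: 0.0
```

```bash
python3 - <<'E'
from station import camera
import cv2
s=camera("side")["pixels"]
cv2.imwrite("pics/z5.png",cv2.resize(s[120:320,200:440],(720,600),interpolation=cv2.INTER_CUBIC)[:,:,::-1])
E
```

```text
(no output)
```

View pics/z5.png

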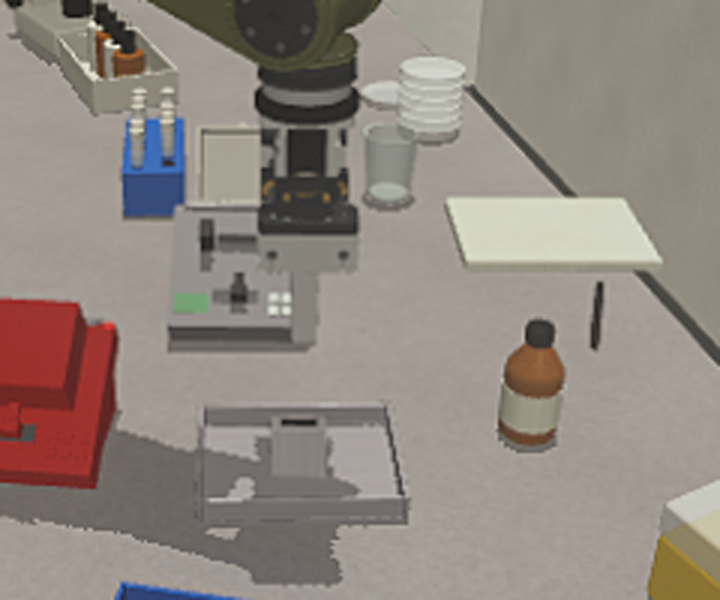

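The cell stands upright in the steel tray (crop 300,445). The cover is still open, and the rack, bottle and beaker are undisturbed.

```bash
python3 -c "
from station import hand_in
print(hand_in())"
```

```text
the job is handed in; nothing more can be done
None
```

The job is handed in at about 20 s of the 56 s allowed: the latch was slid and the cover is open, the reference cell stands upright in the steel tray (set down at about 9 N), and the rack, bottle and beaker look untouched.

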